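# Lay a place for lunch

### The arm

A 6-joint arm with a two-finger parallel gripper is mounted at the origin on a cart in front of the work surface, level with it; the furniture and walls round the work are solid. World frame = base frame: x ahead of the robot, y to its left, z up, the work surface at z = 0. Lengths are in mm, angles in rad, forces in N, time in s.
With the tool pointing down it reaches from about 350 to 975 mm from the base axis. Payload 7.1 kg.
Tool frame: the origin (TCP) lies midway between the tips of the shut fingers; the grasp point (between the pads) lies 19 mm behind it (ctrl.grip_depth is the distance from the TCP to the grasp point, in mm); z points along the fingers, y is the line along which they close (so a half turn about z gives the same grasp; the last joint's range is limited). The gripper opens to 88 mm and grips with 3 to 60 N. Pads are 20 mm wide; open, the fingers measure 115 mm over their backs; the gripper's body (75 mm by 178 mm) begins 61 mm behind the grasp point.
Start: joints at [-1.303, 0.423, 1.63, -0, 1.089, -0.019], TCP at [176.821, -599.449, 222.675] pointing down, gripper open.
Joint ranges: [-3, 3], [-0.9, 2.11], [0.09, 2.58], [-1.31, 4.45], [0.11, 2.69], [-2.54, 2.54]. Speed limits (rad/s): [2.39, 2.39, 3.01, 3.14, 3.14, 3.14].

### API

Orientations are given as a rotation vector (axis times angle).
In Python, from workcell import ctrl, cams gives the robot as it stands.
- The arm moves only by the tool move_arm, never from a script. Its argument "steps" is a list of rows, each a list of 3 entries, a list of its own where there are three numbers: the shift along the tool's x, y, z in units of 25 mm (1.0 is 25 mm), then the turn about the tool's z in units of 5 degrees (1.0 is 5 degrees), then the closure, from 0 (fully open) to 1 (shut). A call has 1 to 20 rows; each row shifts and turns the commanded pose from where the row before left it, along the tool's axes as they then stand; what a row does not reach is not made up. A row lasts 1/12 s, in which the tool goes at most 41.7 mm and 7.16 degrees, less where a joint would pass 70% of its speed; a pose out of reach is approached as far as the arm can. A call is refused whole if a number of a shift passes 1 or a number of a turn 1, either way. A call with a gripper value outside its range is refused whole. The fingers move at their own pace and stop on an object; the grip force is fixed at half the most. Time passes only in rows, so rows that do not move let the fingers close. It gives the time, the measured TCP pose, the force, the opening and the grip force at its end, in the units of the state.
- ctrl.get_obs(): the state, without advancing time (a new reading comes with each control period).
- cams.get_image(name): name is "scene" or "top"; returns a dict with "image" (384x512x3 uint8, red, green, blue), "camera_matrix" (3x3 intrinsics, pixels), "xyz" and "rotation" of the camera in the world. Camera axes: x right, y down, z forward; pixel columns grow to the right and rows downward; lengths in mm; the calibration is good to about 2 mm. A picture is of the moment at which its call begins. There is no depth.
- ctrl.close_job(): hands the job in; it is judged then, once.
Trained networks look in the newest picture that a camera, given by its name, has taken for a name from the list of things; names that differ only in an ending like _2 or _b are one class to them, and where a whole thing is asked for, a point or a joint stands for the part that bears it (a point fixed in the world has none). Each returns a list of dicts, best first, with "p" (0 to 1); they miss things now and then, are a little off and sometimes report something else, mostly with a low value. They report only what shows in the picture. A call takes as long as a camera call. They do not tell look-alikes from the thing itself.
- cams.boxes_of(camera, thing): "rect" ([centre column, centre row, width, height] in pixels, round what is visible of it).
- cams.cut_out(camera, thing): "pixels" (384x512 bool, what is visible of it) and "rect" ([centre column, centre row, width, height] in pixels, round what is visible of it).
The state is a dict: "t": time; "qpos": joint angles; "qvel": joint speeds; "joint_torque": joint torques, N m; "ee_pos": TCP position; "orientation": TCP orientation; "ft_force": force on the tool from outside, world axes, zero at the start; "moment": the same for the moment, N m; "width": finger opening in mm; "grasp_force": force on a finger pad.
Only numpy, scipy, OpenCV 4.12 (cv2) and the standard library are available. Lean on these libraries where they do the work, as an engineer would, in place of code of your own. Each camera call takes 0.05 s, during which the arm holds its last target. There are 200 camera calls.

### The job

Lay the place at the cork mat for someone who sits at the robot's side of it: fork to the left of the bowl and spoon to the right, each lying on the mat level with the bowl and midway between the bowl's rim and the mat's side edge, parallel to that edge, tines and spoon bowl pointing away from the sitter. Also complete the row behind the mat: stand the spice jar next to the salt shaker and the jam jar next to the food can, each on the side towards the middle, in line with the two and about a finger's breadth (2 cm) clear of its neighbour. Leave the bowl, salt shaker, food can, mug and tumbler where they stand.

Things in the scene. Friction and masses are not known exactly. Their poses are not given: they have to be found in the camera images.
- place_mat: Cork place mat with a thin dark border, fixed to the worktop: 240 mm deep (its x) by 330 mm wide (its y), 3 mm thick. Origin: centre of its underside. Its x points away from the robot, its y to the left; it is turned up to 0.15 rad.
- bowl: White round bowl standing in the middle of the mat, rim diameter 166 mm, 58 mm high, foot 80 mm across. Loose; stays where it is. Origin: centre of its underside.
- fork: Metal fork lying on the worktop right of the mat, 204 mm long along its x with the tines at +x, 28 mm wide at the tines, 18 mm high as it lies (arched), 40 g. Origin: the middle of its length, on the underside. Grip it across at the origin, fingertips close to the surface (solid down to it there; the fingers close on about 22 mm, wider than it looks). Fork and spoon swap places.
- spoon: Metal spoon lying on the worktop right of the mat, 199 mm long along its x with its bowl at +x, 40 mm wide at the bowl end, 18 mm high as it lies (arched), 45 g. Origin: the middle of its length, on the underside. Grip it across at the origin, fingertips close to the surface (solid down to it there; the fingers close on about 31 mm, wider than it looks). Fork and spoon swap places.
- spice_jar: Slim spice jar with a dark cap, round, straight, 41 mm diameter, 105 mm high, 110 g, standing on the worktop left of the mat. It and the jam jar swap places. Its origin is the centre of its underside; z up.
- jam_jar: Glass jam jar with a wide flat lid, round, 62 to 65 mm diameter, 97 mm high, 360 g, standing on the worktop left of the mat. It and the spice jar swap places. Its origin is the centre of its underside; z up.
- shaker: Salt shaker with a rounded pierced top and no dark cap, round, 44 mm diameter, 90 mm high, leaning a few degrees, standing on the worktop behind the mat, at the left or at the right end of the row (165 mm beyond the mat's centre, 130 to 150 mm to one side; it and the food can swap ends). Stays. Its origin is the centre of its underside; z up.
- food_can: Food can, round, 57 mm diameter, 72 mm high, standing behind the mat at the other end of the row. Stays. Its origin is the centre of its underside; z up.
- mug: White mug, 66 mm high, standing further back. Bystander, stays. Its origin is the centre of its underside; z up.
- tumbler: Tapered plain metal tumbler, 76 mm wide, 102 mm high, standing further back. Bystander, stays. Its origin is the centre of its underside; z up.
There are look-alikes about, which are no part of the job. Leave any green look-alike of the shaker alone.

How it is judged:
By the outcome, as a careful person would: the job done as asked, in the order asked, and still so for the second after the job is handed in, with the robot touching nothing.
It also fails if it takes over 120 s, if anything falls off the work surface, if the arm or the gripper's body presses on something with over 40 N, if the wrist force passes 120 N, or if a joint passes its speed limit or range.

## Working session

There is one attempt and no reset: what is moved stays moved. The work goes in short steps, Python scripts to look and compute and a tool call to move; the robot and the scene stay as the last step left them, time stands still between calls to the robot, and variables do not carry over. Pictures are saved under pics/ and viewed, at most 14 in all, crops included, and the job is handed in when it is done.

Besides the shell and the picture viewer there is one more tool, called after "Call:" as name(argument=value, ...), one argument or row to a line, values as JSON. move_arm: Moves the arm, as the interface text tells. Its arguments: {"type":"object","properties":{"steps":{"type":"array"}},"required":["steps"]}

```bash
mkdir -p pics
cat > h.py <<'E'
import numpy as np, cv2
from workcell import ctrl, cams
def get(n):
    d=cams.get_image(n); return d
def ray(d,u,v):
    K=np.array(d["camera_matrix"]);R=np.array(d["rotation"])
    if R.shape!=(3,3): R=cv2.Rodrigues(R.astype(float))[0]
    r=R@np.linalg.inv(K)@np.array([u,v,1.]); return np.array(d["xyz"],float),r/np.linalg.norm(r)
def onz(d,u,v,z):
    o,r=ray(d,u,v); return o+r*(z-o[2])/r[2]
def proj(d,p):
    R=np.array(d["rotation"])
    if R.shape!=(3,3): R=cv2.Rodrigues(R.astype(float))[0]
    c=R.T@(np.array(p,float)-np.array(d["xyz"])); q=np.array(d["camera_matrix"])@c; return q[:2]/q[2]
def tri(d1,p1,d2,p2):
    o1,r1=ray(d1,*p1);o2,r2=ray(d2,*p2)
    A=np.stack([r1,-r2],1);s=np.linalg.lstsq(A,o2-o1,rcond=None)[0]
    a=o1+r1*s[0];b=o2+r2*s[1]; return (a+b)/2,np.linalg.norm(a-b)
def save(d,f,s=1.5): cv2.imwrite(f,cv2.resize(d["image"][:,:,::-1],None,fx=s,fy=s,interpolation=cv2.INTER_CUBIC))
E
python3 - <<'E'
from h import *
for n in("top","scene"):
    d=get(n);save(d,f"pics/{n}0.png");print(n,np.round(d["xyz"]),np.round(d["rotation"],3).tolist(),np.round(d["camera_matrix"],1).tolist())
    for t in "place_mat bowl fork spoon spice_jar jam_jar shaker food_can mug tumbler".split():
        print(t,[(round(b["p"],2),np.round(b["rect"],1).tolist()) for b in cams.boxes_of(n,t)[:4]])
print(ctrl.get_obs())
E
```

```text
top [ 418.  -74. 1126.] [-2.133, 2.184, -0.177] [[356.4, 0.0, 254.9], [0.0, 356.4, 198.5], [0.0, 0.0, 1.0]]
place_mat [(0.88, [231.3, 241.1, 111.4, 87.0]), (0.64, [326.4, 155.5, 20.0, 28.6])]
bowl [(0.79, [229.8, 238.7, 54.4, 55.4])]
fork [(0.76, [318.5, 192.2, 55.6, 32.8])]
spoon [(0.59, [335.6, 216.3, 44.5, 49.7])]
spice_jar [(0.85, [113.2, 277.6, 30.3, 17.5])]
jam_jar [(0.58, [132.3, 228.9, 25.5, 24.0])]
shaker [(0.49, [272.2, 179.2, 12.0, 18.5]), (0.49, [377.4, 156.8, 20.6, 15.4])]
food_can [(0.79, [179.1, 188.7, 21.1, 19.0]), (0.7, [271.2, 180.4, 13.1, 20.7])]
mug [(0.92, [326.5, 155.6, 22.2, 30.1])]
tumbler [(0.56, [289.8, 126.7, 23.5, 30.8])]
scene [ 144.  666. 1047.] [-0.686, 2.71, -1.005] [[450.5, 0.0, 255.7], [0.0, 450.5, 187.5], [0.0, 0.0, 1.0]]
place_mat [(0.69, [270.8, 232.1, 119.5, 113.2])]
bowl [(0.7, [274.0, 214.2, 61.4, 50.3]), (0.55, [247.8, 340.1, 18.8, 33.7])]
fork [(0.59, [274.8, 153.6, 8.9, 39.9])]
spoon [(0.72, [206.9, 136.2, 20.0, 34.5]), (0.52, [303.2, 148.3, 22.0, 46.7])]
spice_jar [(0.89, [248.0, 339.9, 18.0, 35.8])]
jam_jar [(0.7, [211.0, 295.1, 25.2, 43.3
[... 227 characters left out ...]
6.5, 138.4, 18.6, 38.1])]
{'t': 1.1, 'qpos': array([-1.30299431e+00,  4.23084730e-01,  1.62988017e+00,  1.66958548e-05,
        1.08861067e+00, -1.90193413e-02]), 'qvel': array([ 0.00150936,  0.00122058, -0.00189003, -0.00015686,  0.00075249,
       -0.00135016]), 'joint_torque': array([-1.23973456e-03, -5.44587672e+01, -2.74048448e+01,  6.43881597e-02,
        1.67609740e-02,  7.76521802e-06]), 'ee_pos': array([ 176.83139949, -599.45645879,  222.69240972]), 'orientation': array([3.10932879e+00, 4.48980981e-01, 2.63856562e-05]), 'ft_force': array([ 0.09386856, -0.05814343,  0.32251759]), 'moment': array([-0.05105893, -0.02479912,  0.00097325]), 'grasp_force': 0.0, 'width': 87.82279573280563}
```

View pics/top0.png

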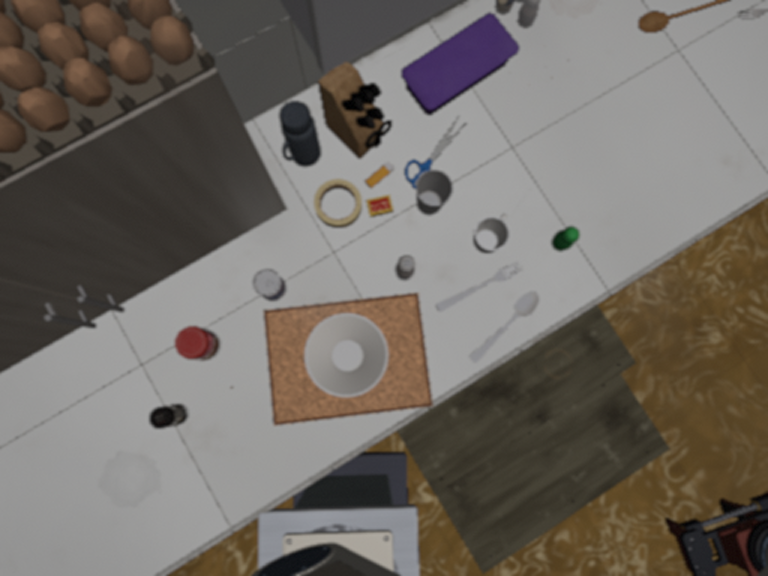

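View pics/scene0.png

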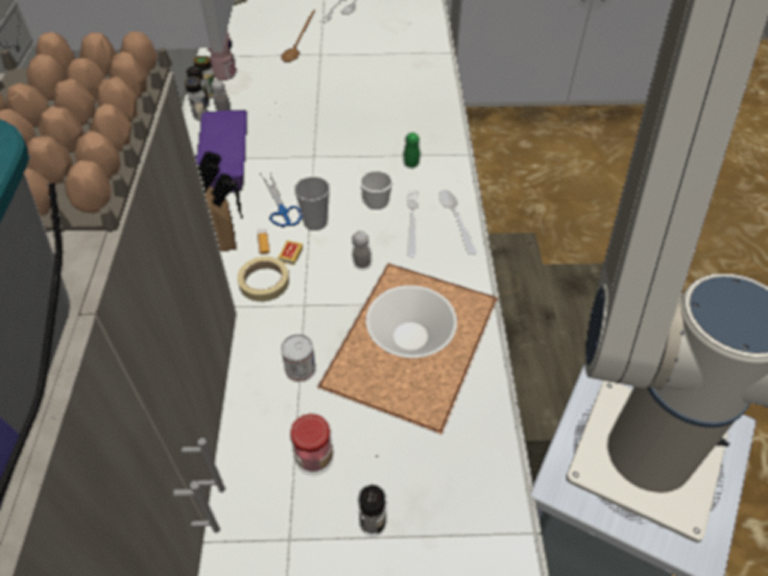

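Top view (×1.5): the mat is centred near (347,358), with the can at (268,284) and the shaker at (405,266). The spice jar is at (165,416) and the jam jar at (195,343). The fork runs (437,305)→(520,268) and the spoon (473,358)→(535,297), both with their heads at upper right. The green look-alike is at (566,238). The scene view agrees with this.

```bash
cat > meas.py <<'E'
from h import *
from scipy.optimize import least_squares
def views():
    return {n:get(n) for n in("top","scene")}
def mask(n,t,near=None,k=0):
    L=cams.cut_out(n,t)
    if near is not None: L=[l for l in L if np.hypot(l["rect"][0]-near[0],l["rect"][1]-near[1])<22]
    return L[0]["pixels"] if L else None
def edges(m):
    ys,xs=np.nonzero(m);return np.array([xs.min(),xs.max()+1,ys.min(),ys.max()+1])-.5
def cyl(V,M,r,h0,z0=0,rt=None,fith=True,g=(550,0)):
    a=np.linspace(0,2*np.pi,60)
    rt=rt or r
    def f(p,h):
        out=[]
        for n,m in M.items():
            P=np.array([proj(V[n],(p[0]+q*np.cos(t),p[1]+q*np.sin(t),z)) for q,z in((r,z0),(rt,z0+h)) for t in a])
            out+=list(np.array([P[:,0].min(),P[:,0].max(),P[:,1].min(),P[:,1].max()])-edges(m))
        return np.array(out)
    s=least_squares(lambda p:f(p,p[2] if fith else h0),[*g,h0] if fith else g,loss="soft_l1")
    return s.x,np.abs(s.fun).max()
def elong(V,m,n,z):  # axis endpoints in world on plane z
    ys,xs=np.nonzero(m);P=np.array([onz(V[n],u,v,z)[:2] for u,v in zip(xs,ys)])
    c=P.mean(0);w=np.linalg.svd(P-c,full_matrices=False)[2][0];s=(P-c)@w
    wd=(P-c)@np.array([-w[1],w[0]])
    hi=np.ptp(wd[s>s.max()-45]);lo=np.ptp(wd[s<s.min()+45])
    if lo>hi: w=-w;s=-s
    mid=c+w*(s.max()+s.min())/2
    return mid,np.arctan2(w[1],w[0]),np.ptp(s),(hi,lo)
def mat(V,n):
    # corners by dark border/cork colour: mask of detection filled
    m=mask(n,"place_mat");c=cv2.convexHull(np.argwhere(m)[:,::-1].astype(np.int32))
    P=np.array([onz(V[n],u,v,3)[:2] for [[u,v]] in c],np.float32)
    return cv2.minAreaRect(P)
E
python3 - <<'E'
from meas import *
V=views()
for n in V: print("mat",n,mat(V,n))
print("bowl",[ (n,np.round([onz(V[n],*(np.array(cams.boxes_of(n,'bowl')[0]['rect'][:2])),58)],1)) for n in V])
spec=dict(shaker=(22,90,(272,179),(240,166)),food_can=(28.5,72,(179,189),(199,238)),spice_jar=(20.5,105,(113,277),(248,339)),jam_jar=(32.5,97,(131,228),(208,295)))
for t,(r,h,a,b) in spec.items():
    M={}
    for n,near in(("top",a),("scene",b)):
        for tt in (t,"food_can","shaker","jam_jar","bowl"):
            m=mask(n,tt,near)
            if m is not None and 60<m.sum()<2500: M[n]=m;break
    print(t,{n:(tt,int(m.sum())) for n,m in M.items()},[np.round(x,1) for x in cyl(V,M,r,h)] if len(M)==2 else '',*[ (n,np.round(cyl(V,{n:m},r,h,fith=False)[0],1),) for n,m in M.items()])
for t,a,b in(("fork",(318,192),(275,150)),("spoon",(336,216),(304,148))):
    for n,near in(("top",a),("scene",b)):
        m=mask(n,t,near)
        if m is None: m=mask(n,"spoon" if t=="fork" else "fork",near)
        if m is None: print(t,n,None);continue
        for z in (4,12): print(t,n,z,elong(V,m,n,z))
E
```

```text
mat top ((454.3504638671875, -22.236557006835938), (245.11956787109375, 331.3373718261719), 5.371048927307129)
mat scene ((456.65911865234375, -21.762619018554688), (242.47096252441406, 333.9595642089844), 5.323212623596191)
bowl [('top', array([[455.2, -18.3,  58. ]])), ('scene', array([[460.4, -30.5,  58. ]]))]
shaker {'top': ('shaker', 185), 'scene': ('shaker', 336)} [array([ 635.7, -148.2,   75.1]), np.float64(1.4)] ('top', array([ 633.1, -145.5])) ('scene', array([ 632.8, -144.1]))
food_can {'top': ('food_can', 376), 'scene': ('food_can', 589)} [array([608.3, 131.9,  72. ]), np.float64(1.0)] ('top', array([606.7, 132.2])) ('scene', array([609.7, 131.4]))
spice_jar {'top': ('spice_jar', 344), 'scene': ('spice_jar', 569)} [array([349.4, 321.4, 103.6]), np.float64(0.8)] ('top', array([349., 322.])) ('scene', array([349.6, 321. ]))
jam_jar {'top': ('jam_jar', 565), 'scene': ('jam_jar', 992)} [array([489.4, 270.9,  91.9]), np.float64(1.3)] ('top', array([488.5, 271.2])) ('scene', array([489.3, 270.4]))
fork top 4 (array([ 596.32877254, -300.97465501]), np.float64(-1.125022649395944),
[... 680 characters left out ...]
 -356.12326399]), np.float64(-0.8076536777872082), np.float64(192.36022428779478), (np.float64(15.932408056294953), np.float64(33.80382523472555)))
spoon top 12 (array([ 510.70146693, -354.10834429]), np.float64(-0.8076536777872085), np.float64(190.98857013748304), (np.float64(15.818799571402721), np.float64(33.56278186231684)))
spoon scene 4 (array([ 512.73928926, -355.99759353]), np.float64(-0.8133596793202506), np.float64(206.01010428027402), (np.float64(21.548404978510142), np.float64(34.688570427034136)))
spoon scene 12 (array([ 509.91142804, -348.16209583]), np.float64(-0.8133596793202506), np.float64(204.43054653693315), (np.float64(21.383185170193585), np.float64(34.42259997759983)))
```

Checks: the mat measures 243×332 mm with a yaw of 0.0935 rad, which matches the shaker–can line. The jar heights also fit. I'm starting the turn towards the fork now.

Call:
move_arm(
  steps=[
    [[0,0,0],-1,0],
    [[0,0,0],-1,0],
    [[0,0,0],-1,0],
    [[0,0,0],-1,0],
    [[0,0,0],-1,0],
    [[0,0,0],-1,0],
    [[0,0,0],-1,0],
    [[0,0,0],-1,0],
    [[0,0,0],-1,0],
    [[0,0,0],-1,0],
    [[0,0,0],-1,0.2],
    [[0,0,0],-1,0.4],
    [[0,0,0],-1,0.4],
    [[0,0,0],-1,0.4],
    [[0,0,0],-1,0.4],
    [[0,0,0],-1,0.4],
    [[0,0,0],-1,0.4],
    [[0,0,0],-1,0.4],
    [[0,0,0],-1,0.4],
    [[0,0,0],-0.8,0.4],
  ],
)

```text
t: 3.67
ee_pos: [176.8, -599.5, 222.7]
orientation: [-1.672, -2.66, -0.0]
ft_force: [-0.8, -0.3, 0.2]
width: 52.9
grasp_force: 0.0
```

```bash
cat > plan.py <<'E'
import sys
from h import *
def th(o):
    R=cv2.Rodrigues(np.array(o["orientation"],float))[0];return np.arctan2(R[1,0],R[0,0]),R
o=ctrl.get_obs();t,R=th(o)
if __name__=="__main__":
    x,y,z,T=map(float,sys.argv[1:5])
    p=np.array(o["ee_pos"]);d=np.array([x,y,z])-p
    turn=-((T-t+np.pi)%(2*np.pi)-np.pi)
    f=lambda a:np.round(np.array([d[0]*np.cos(a)+d[1]*np.sin(a),d[0]*np.sin(a)-d[1]*np.cos(a),-d[2]])/25,3)
    print("t",round(o["t"],2),"pos",p.round(1),"th",round(t,4),"tilt",(R[:2,2]).round(4),"w",round(o["width"],1),"F",np.round(o["ft_force"],1),"q6",round(o["qpos"][5],2))
    print("turn units",round(np.rad2deg(turn)/5,3),"shift now",f(t),"shift after turn",f(T))
E
python3 plan.py 597.5 -301 60 2.0176
python3 - <<'E'
from h import *
d=get("top")
for uv in((190,139),(100,180),(20,225)): print(onz(d,*uv,0).round())
E
```

```text
t 3.67 pos [ 176.8 -599.5  222.7] th 2.0191 tilt [-0.  0.] w 52.9 F [-0.8 -0.3  0.2] q6 -1.75
turn units 0.017 shift now [ 3.465 20.339  6.506] shift after turn [ 3.495 20.333  6.506]
[778. 105.   0.]
[648. 391.   0.]
[511. 633.   0.]
```

Call:
move_arm(
  steps=[
    [[0.17,0.99,0.2],0,0.42],
    [[0.17,0.99,0.2],0,0.42],
    [[0.17,0.99,0.2],0,0.42],
    [[0.17,0.99,0.2],0,0.42],
    [[0.17,0.99,0.2],0,0.42],
    [[0.17,0.99,0.2],0,0.42],
    [[0.17,0.99,0.2],0,0.42],
    [[0.17,0.99,0.2],0,0.42],
    [[0.17,0.99,0.2],0,0.42],
    [[0.17,0.99,0.2],0,0.42],
    [[0.17,0.99,0.2],0,0.42],
    [[0.17,0.99,0.2],0,0.42],
    [[0.17,0.99,0.2],0,0.42],
    [[0.17,0.99,0.2],0,0.42],
    [[0.17,0.99,0.2],0,0.42],
    [[0.17,0.99,0.2],0,0.42],
    [[0.17,0.99,0.2],0,0.42],
    [[0.17,0.99,0.2],0,0.42],
    [[0.17,0.99,0.2],0,0.42],
    [[0,0,0],0,0.42],
  ],
)

```text
t: 5.38
ee_pos: [569.7, -322.0, 126.8]
orientation: [1.676, 2.657, 0.001]
ft_force: [-1.1, 0.7, -0.8]
width: 50.5
grasp_force: 0.0
```

```bash
python3 plan.py 597.5 -301 4 2.0176
```

```text
t 5.38 pos [ 569.7 -322.   126.8] th 2.0158 tilt [0.0007 0.0007] w 50.5 F [-1.1  0.7 -0.8] q6 -0.98
turn units -0.02 shift now [0.279 1.363 4.913] shift after turn [0.277 1.364 4.913]
```

Call:
move_arm(
  steps=[
    [[0.14,0.68,0.5],0,0.42],
    [[0.14,0.68,0.5],0,0.42],
    [[0,0,0],0,0.42],
    [[0,0,0.8],0,0.42],
    [[0,0,0.8],0,0.42],
    [[0,0,0.8],0,0.42],
    [[0,0,0.6],0,0.42],
    [[0,0,0.4],0,0.42],
    [[0,0,0.3],0,0.42],
    [[0,0,0.2],0,0.42],
    [[0,0,0],0,0.42],
    [[0,0,0],0,0.42],
  ],
)

```text
t: 6.38
ee_pos: [594.8, -303.9, 5.6]
orientation: [1.678, 2.655, 0.0]
ft_force: [0.3, -0.1, 0.1]
width: 51.0
grasp_force: 0.0
```

```bash
python3 plan.py 597.5 -301 4 2.0176;  python3 - <<'E'
from h import *
for n in("top","scene"):
    d=get(n)
    c=proj(d,(597,-301,0)).astype(int);u,v=max(c[0],80),max(c[1],60);im=d["image"][v-60:v+60,u-80:u+80,::-1];cv2.imwrite(f"pics/g1{n}.png",cv2.resize(im,None,fx=3,fy=3,interpolation=cv2.INTER_CUBIC))
a,b=[cv2.imread(f"pics/g1{n}.png") for n in("top","scene")];cv2.imwrite("pics/g1.png",cv2.resize(np.hstack([a,b]),(800,300)))
E
```

```text
t 6.38 pos [ 594.8 -303.9    5.6] th 2.0145 tilt [ 0.0005 -0.0003] w 51.0 F [ 0.3 -0.1  0.1] q6 -0.93
turn units -0.036 shift now [0.059 0.148 0.065] shift after turn [0.058 0.148 0.065]
```

View pics/g1.png

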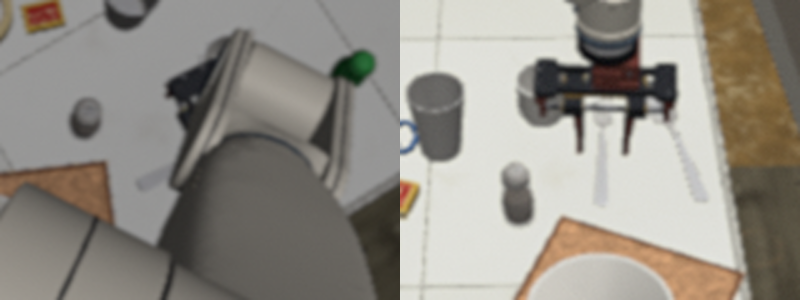

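In the scene half, the fingertips at (580,152) and (627,152) straddle the fork, and the mug and spoon are clear. I'll trim the position, close and lift.

Call:
move_arm(
  steps=[
    [[0.06,0.15,0.06],0,0.42],
    [[0,0,0],0,0.42],
    [[0,0,0],0,1],
    [[0,0,0],0,1],
    [[0,0,0],0,1],
    [[0,0,0],0,1],
    [[0,0,0],0,1],
    [[0,0,0],0,1],
    [[0,0,0],0,1],
    [[0,0,0],0,1],
    [[0,0,-0.4],0,1],
    [[0,0,-0.8],0,1],
    [[0,0,-1],0,1],
    [[0,0,-1],0,1],
    [[0,0,-1],0,1],
    [[0,0,-1],0,1],
    [[0,0,-0.8],0,1],
    [[0,0,0],0,1],
  ],
)

```text
t: 7.98
ee_pos: [599.8, -302.0, 159.3]
orientation: [1.674, 2.649, 0.001]
ft_force: [0.3, -0.3, 0.2]
width: 21.1
grasp_force: 26.3
```

```bash
python3 plan.py 444.4 101.5 80 3.235
```

```text
t 7.98 pos [ 599.8 -302.   159.3] th 2.0147 tilt [ 0.0072 -0.0038] w 21.1 F [ 0.3 -0.3  0.2] q6 -0.93
turn units -13.984 shift now [17.245  1.318  3.173] shift after turn [ 4.683 16.649  3.173]
```

Call:
move_arm(
  steps=[
    [[0,0,0],-1,1],
    [[0,0,0],-1,1],
    [[0,0,0],-1,1],
    [[0,0,0],-1,1],
    [[0,0,0],-1,1],
    [[0,0,0],-1,1],
    [[0,0,0],-1,1],
    [[0,0,0],-1,1],
    [[0,0,0],-1,1],
    [[0,0,0],-1,1],
    [[0,0,0],-1,1],
    [[0,0,0],-1,1],
    [[0,0,0],-1,1],
    [[0,0,0],-0.98,1],
  ],
)

```text
t: 9.15
ee_pos: [596.7, -300.4, 152.9]
orientation: [0.153, -3.137, -0.001]
ft_force: [-0.2, 0.4, 0.0]
width: 20.9
grasp_force: 26.3
```

Call:
move_arm(
  steps=[
    [[0.27,0.97,0],0,1],
    [[0.27,0.97,0],0,1],
    [[0.27,0.97,0],0,1],
    [[0.27,0.97,0],0,1],
    [[0.27,0.97,0],0,1],
    [[0.27,0.97,0],0,1],
    [[0.27,0.97,0],0,1],
    [[0.27,0.97,0],0,1],
    [[0.27,0.97,0],0,1],
    [[0.27,0.97,0],0,1],
    [[0.27,0.97,0],0,1],
    [[0.27,0.97,0],0,1],
    [[0.27,0.97,0],0,1],
    [[0.27,0.97,0],0,1],
    [[0.27,0.97,0],0,1],
    [[0.27,0.97,0],0,1],
    [[0.27,0.97,0],0,1],
    [[0,0,0],0,1],
    [[0,0,0],0,1],
  ],
)

```text
t: 10.73
ee_pos: [444.0, 99.8, 153.4]
orientation: [0.15, -3.137, 0.0]
ft_force: [-0.0, 0.3, -0.8]
width: 20.7
grasp_force: 26.3
```

```bash
python3 plan.py 444.4 101.5 9 3.235;python3 - <<'E'
from meas import *
V=views()
for n in V: print("mat",n,mat(V,n))
for n in V:
    print(n,[(l["p"],np.round(l["rect"])) for l in cams.cut_out(n,"fork")][:3])
for n in V: save(V[n],f"pics/c1{n}.png",.8)
cv2.imwrite("pics/c1.png",cv2.resize(np.hstack([cv2.imread(f"pics/c1{n}.png") for n in V]),(800,300)))
E
```

```text
t 10.73 pos [444.   99.8 153.4] th -3.0459 tilt [-0.0006 -0.0002] w 20.7 F [-0.   0.3 -0.8] q6 -1.47
turn units 0.026 shift now [-0.023  0.065  5.777] shift after turn [-0.023  0.065  5.777]
mat top ((456.8906555175781, -35.89149475097656), (242.32351684570312, 302.22247314453125), 5.295002460479736)
mat scene ((455.5696716308594, -22.193588256835938), (243.05284118652344, 337.5167236328125), 5.179071426391602)
top []
scene [(0.5, array([257., 230.,  75.,  28.])), (0.27, array([198., 238.,  21.,  30.]))]
```

View pics/c1.png

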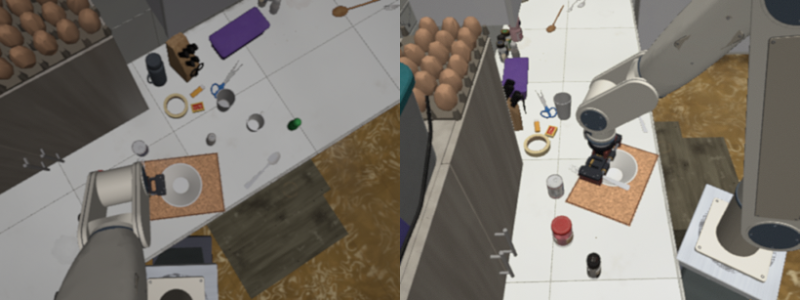

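The fork is held, over the left side of the mat. I'll lower it, then release with a limited opening because the bowl rim is close.

Call:
move_arm(
  steps=[
    [[0,0.06,0.4],0,1],
    [[0,0,0.8],0,1],
    [[0,0,1],0,1],
    [[0,0,1],0,1],
    [[0,0,0.8],0,1],
    [[0,0,0.5],0,1],
    [[0,0,0.4],0,1],
    [[0,0,0.3],0,1],
    [[0,0,0.2],0,1],
    [[0,0,0.2],0,1],
    [[0,0,0.1],0,1],
    [[0,0,0],0,1],
    [[0,0,0],0,1],
  ],
)

```text
t: 12.12
ee_pos: [444.8, 100.7, 11.5]
orientation: [-0.146, 3.138, 0.0]
ft_force: [0.3, -0.0, 0.2]
width: 21.1
grasp_force: 26.3
```

```bash
python3 plan.py 444.4 101.5 7 3.235
```

```text
t 12.12 pos [444.8 100.7  11.5] th -3.0485 tilt [0.0006 0.0001] w 21.1 F [ 0.3 -0.   0.2] q6 -1.47
turn units -0.004 shift now [0.013 0.035 0.179] shift after turn [0.013 0.035 0.179]
```

Call:
move_arm(
  steps=[
    [[0,0.03,0.1],0,1],
    [[0,0,0.06],0,1],
    [[0,0,0],0,1],
    [[0,0,0],0,0.7],
    [[0,0,0],0,0.6],
    [[0,0,0],0,0.55],
    [[0,0,0],0,0.55],
    [[0,0,0],0,0.55],
    [[0,0,0],0,0.55],
    [[0,0,-0.2],0,0.55],
    [[0,0,-0.5],0,0.55],
    [[0,0,-1],0,0.55],
    [[0,0,-1],0,0.55],
    [[0,0,-1],0,0.55],
    [[0,0,-1],0,0.55],
    [[0,0,-1],0,0.42],
    [[0,0,0],0,0.42],
  ],
)

```text
t: 13.53
ee_pos: [447.0, 101.9, 154.0]
orientation: [-0.146, 3.131, 0.002]
ft_force: [0.9, 0.8, 0.5]
width: 48.9
grasp_force: 0.0
```

```bash
python3 plan.py 512 -355 60 2.33
```

```text
t 13.53 pos [447.  101.9 154. ] th -3.0485 tilt [0.0073 0.0015] w 48.9 F [0.9 0.8 0.5] q6 -1.47
turn units 10.367 shift now [ -0.888 -18.438   3.761] shift after turn [-15.045 -10.695   3.761]
```

Call:
move_arm(
  steps=[
    [[-0.05,-0.97,0],0,0.42],
    [[-0.05,-0.97,0],0,0.42],
    [[-0.05,-0.97,0],0,0.42],
    [[-0.05,-0.97,0],0,0.42],
    [[-0.05,-0.97,0],0,0.42],
    [[-0.05,-0.97,0],0,0.42],
    [[-0.05,-0.97,0],0,0.42],
    [[-0.05,-0.97,0],0,0.42],
    [[-0.05,-0.97,0],0,0.42],
    [[-0.05,-0.97,0],0,0.42],
    [[-0.05,-0.97,0],0,0.42],
    [[-0.05,-0.97,0],0,0.42],
    [[-0.05,-0.97,0],0,0.42],
    [[-0.05,-0.97,0],0,0.42],
    [[-0.05,-0.97,0],0,0.42],
    [[-0.05,-0.97,0],0,0.42],
    [[-0.05,-0.97,0],0,0.42],
    [[-0.05,-0.97,0],0,0.42],
    [[-0.05,-0.97,0],0,0.42],
  ],
)

```text
t: 15.12
ee_pos: [510.5, -356.1, 148.8]
orientation: [0.146, -3.137, -0.001]
ft_force: [0.2, 0.5, -0.7]
width: 50.7
grasp_force: 0.0
```

Call:
move_arm(
  steps=[
    [[0,0,0.2],1,0.42],
    [[0,0,0.2],1,0.42],
    [[0,0,0.2],1,0.42],
    [[0,0,0.2],1,0.42],
    [[0,0,0.2],1,0.42],
    [[0,0,0.2],1,0.42],
    [[0,0,0.2],1,0.42],
    [[0,0,0.2],1,0.42],
    [[0,0,0.2],1,0.42],
    [[0,0,0.2],1,0.42],
    [[0,0,0],0.36,0.42],
    [[0,0,0],0,0.42],
    [[0,0,0],0,0.42],
  ],
)

```text
t: 16.2
ee_pos: [510.6, -355.0, 99.1]
orientation: [-1.237, -2.887, -0.0]
ft_force: [0.2, -0.7, 0.2]
width: 51.3
grasp_force: 0.0
```

```bash
python3 plan.py 512 -355 4 2.33
python3 - <<'E'
from meas import *
V=views()
for n,near in(("top",None),("scene",None)):
    for t in("fork","spoon"):
        for l in cams.cut_out(n,t)[:4]:
            print(n,t,round(l["p"],2),np.round(l["rect"]),[np.round(q,3) for q in elong(V,l["pixels"],n,8)])
E
```

```text
t 16.2 pos [ 510.6 -355.    99.1] th 2.3319 tilt [-0.0007  0.0005] w 51.3 F [ 0.2 -0.7  0.2] q6 -1.39
turn units 0.021 shift now [-0.038  0.039  3.803] shift after turn [-0.038  0.039  3.803]
top fork 0.56 [192. 247.  13.  53.] [array([436.623, 101.996]), np.float64(0.085), np.float64(167.14), array([18.768, 19.898])]
top spoon 0.66 [325. 229.  25.  24.] [array([ 480.595, -323.601]), np.float64(-0.826), np.float64(108.551), array([15.346, 15.4  ])]
top spoon 0.64 [179. 190.  23.  19.] [array([609.801, 138.308]), np.float64(0.759), np.float64(73.404), array([57.877, 57.916])]
scene fork 0.81 [257. 262.  68.  29.] [array([449.593, 102.06 ]), np.float64(-3.058), np.float64(194.018), array([21.639, 20.534])]
scene spoon 0.48 [304. 149.  24.  46.] [array([ 510.397, -351.948]), np.float64(-0.813), np.float64(200.491), array([16.796, 36.209])]
```

The fork reads (448,102) with a yaw of 0.085, against a target of (444,101.5) and 0.0935. Now the spoon.

Call:
move_arm(
  steps=[
    [[-0.04,0.04,0.5],0,0.42],
    [[0,0,0.8],0,0.42],
    [[0,0,0.8],0,0.42],
    [[0,0,0.6],0,0.42],
    [[0,0,0.4],0,0.42],
    [[0,0,0.3],0,0.42],
    [[0,0,0.2],0,0.42],
    [[0,0,0.18],0,0.42],
    [[0,0,0],0,0.42],
    [[0,0,0],0,1],
    [[0,0,0],0,1],
    [[0,0,0],0,1],
    [[0,0,0],0,1],
    [[0,0,0],0,1],
    [[0,0,0],0,1],
    [[0,0,0],0,1],
    [[0,0,0],0,1],
  ],
)

```text
t: 17.92
ee_pos: [512.8, -355.6, 5.8]
orientation: [1.239, 2.886, -0.0]
ft_force: [-0.5, -0.8, 5.9]
width: 30.5
grasp_force: 29.9
```

Call:
move_arm(
  steps=[
    [[0,0,-0.4],0,1],
    [[0,0,-0.8],0,1],
    [[0,0,-1],0,1],
    [[0,0,-1],0,1],
    [[0,0,-1],0,1],
    [[0,0,-1],0,1],
    [[0,0,-0.6],0,1],
    [[0,0,0],0,1],
    [[0,0,0],0,1],
  ],
)

```text
t: 18.67
ee_pos: [512.6, -355.3, 150.9]
orientation: [1.239, 2.885, -0.0]
ft_force: [0.2, 0.0, -0.8]
width: 30.7
grasp_force: 29.9
```

```bash
python3 plan.py 467.6 -145.5 10 3.235
```

```text
t 18.67 pos [ 512.6 -355.3  150.9] th 2.3306 tilt [ 0.0013 -0.0008] w 30.7 F [ 0.2  0.  -0.8] q6 -1.39
turn units -10.364 shift now [7.323 4.477 5.638] shift after turn [1.008 8.524 5.638]
```

Call:
move_arm(
  steps=[
    [[0,0,0],-1,1],
    [[0,0,0],-1,1],
    [[0,0,0],-1,1],
    [[0,0,0],-1,1],
    [[0,0,0],-1,1],
    [[0,0,0],-1,1],
    [[0,0,0],-1,1],
    [[0,0,0],-1,1],
    [[0,0,0],-1,1],
    [[0,0,0],-1,1],
    [[0,0,0],-0.36,1],
    [[0,0,0],0,1],
  ],
)

```text
t: 19.67
ee_pos: [511.3, -354.4, 148.1]
orientation: [0.148, -3.135, -0.004]
ft_force: [1.2, 0.4, -0.1]
width: 30.4
grasp_force: 29.9
```

Call:
move_arm(
  steps=[
    [[0.1,0.85,0],0,1],
    [[0.1,0.85,0],0,1],
    [[0.1,0.85,0],0,1],
    [[0.1,0.85,0],0,1],
    [[0.1,0.85,0],0,1],
    [[0.1,0.85,0],0,1],
    [[0.1,0.85,0],0,1],
    [[0.1,0.85,0],0,1],
    [[0.1,0.85,0],0,1],
    [[0.1,0.85,0],0,1],
    [[0,0,0],0,1],
    [[0,0,0],0,1],
    [[0,0,1],0,1],
    [[0,0,1],0,1],
    [[0,0,1],0,1],
    [[0,0,0.5],0,1],
    [[0,0,0],0,1],
    [[0,0,0],0,1],
  ],
)

```text
t: 21.17
ee_pos: [467.4, -146.6, 61.9]
orientation: [0.144, -3.137, -0.001]
ft_force: [0.0, 0.6, -1.1]
width: 30.5
grasp_force: 29.9
```

```bash
python3 plan.py 467.6 -145.5 8 3.235;python3 - <<'E'
from meas import *
V=views()
for n in V:
    for l in cams.cut_out(n,"spoon")[:2]:
        print(n,round(l["p"],2),np.round(l["rect"]),[np.round(q,3) for q in elong(V,l["pixels"],n,66)])
E
```

```text
t 21.17 pos [ 467.4 -146.6   61.9] th -3.0497 tilt [-0.0018  0.0005] w 30.5 F [ 0.   0.6 -1.1] q6 -1.99
turn units -0.017 shift now [-0.011  0.043  2.156] shift after turn [-0.011  0.043  2.156]
scene 0.47 [290. 181.  64.  30.] [array([ 469.793, -143.331]), np.float64(0.082), np.float64(199.075), array([20.493, 38.087])]
```

Call:
move_arm(
  steps=[
    [[0,0.04,0.5],0,1],
    [[0,0,0.5],0,1],
    [[0,0,0.4],0,1],
    [[0,0,0.3],0,1],
    [[0,0,0.2],0,1],
    [[0,0,0.15],0,1],
    [[0,0,0.08],0,1],
    [[0,0,0],0,1],
    [[0,0,0],0,1],
    [[0,0,0],0,0.62],
    [[0,0,0],0,0.57],
    [[0,0,0],0,0.52],
    [[0,0,0],0,0.52],
    [[0,0,0],0,0.52],
    [[0,0,0],0,0.52],
  ],
)

```text
t: 22.62
ee_pos: [467.7, -145.0, 9.5]
orientation: [-0.146, 3.138, -0.0]
ft_force: [0.1, -1.1, -0.5]
width: 42.4
grasp_force: 0.0
```

Call:
move_arm(
  steps=[
    [[0,0,-0.2],0,0.52],
    [[0,0,-0.5],0,0.52],
    [[0,0,-1],0,0.52],
    [[0,0,-1],0,0.52],
    [[0,0,-1],0,0.52],
    [[0,0,-1],0,0.4],
    [[0,0,-1],0,0.2],
    [[0,0,-1],0,0],
    [[0,0,-0.5],0,0],
    [[0,0,0],0,0],
  ],
)

```text
t: 23.45
ee_pos: [469.4, -145.6, 192.7]
orientation: [-0.146, 3.133, -0.003]
ft_force: [0.1, -0.2, 0.4]
width: 72.1
grasp_force: 0.0
```

```bash
python3 plan.py 349.4 321.4 200 1.6643
```

```text
t 23.45 pos [ 469.4 -145.6  192.7] th -3.0485 tilt [ 0.0056 -0.0019] w 72.1 F [ 0.1 -0.2  0.4] q6 -1.99
turn units 17.995 shift now [ 3.041 19.044 -0.293] shift after turn [19.045 -3.034 -0.293]
```

Call:
move_arm(
  steps=[
    [[0,0,0],1,0],
    [[0,0,0],1,0],
    [[0,0,0],1,0],
    [[0,0,0],1,0],
    [[0,0,0],1,0],
    [[0,0,0],1,0],
    [[0,0,0],1,0],
    [[0,0,0],1,0],
    [[0,0,0],1,0],
    [[0,0,0],1,0],
    [[0,0,0],1,0],
    [[0,0,0],1,0],
    [[0,0,0],1,0],
    [[0,0,0],1,0],
    [[0,0,0],1,0],
    [[0,0,0],1,0],
    [[0,0,0],1,0],
    [[0,0,0],1,0],
  ],
)

```text
t: 24.95
ee_pos: [466.9, -144.7, 188.3]
orientation: [-2.12, -2.317, 0.001]
ft_force: [0.0, 0.2, -0.2]
width: 88.0
grasp_force: 0.0
```

Call:
move_arm(
  steps=[
    [[0.95,-0.15,0],0,0],
    [[0.95,-0.15,0],0,0],
    [[0.95,-0.15,0],0,0],
    [[0.95,-0.15,0],0,0],
    [[0.95,-0.15,0],0,0],
    [[0.95,-0.15,0],0,0],
    [[0.95,-0.15,0],0,0],
    [[0.95,-0.15,0],0,0],
    [[0.95,-0.15,0],0,0],
    [[0.95,-0.15,0],0,0],
    [[0.95,-0.15,0],0,0],
    [[0.95,-0.15,0],0,0],
    [[0.95,-0.15,0],0,0],
    [[0.95,-0.15,0],0,0],
    [[0.95,-0.15,0],0,0],
    [[0.95,-0.15,0],0,0],
    [[0.95,-0.15,0],0,0],
    [[0.95,-0.15,0],0,0],
    [[0.95,-0.15,0],0,0],
    [[0.95,-0.15,0],0,0],
  ],
)

```text
t: 26.62
ee_pos: [347.7, 321.6, 188.4]
orientation: [-2.115, -2.322, 0.003]
ft_force: [-0.1, 0.2, 0.2]
width: 87.6
grasp_force: 0.0
```

```bash
python3 plan.py 349.4 321.4 51 1.6643
python3 - <<'E'
from meas import *
V=views()
for n in V:
    for t in("fork","spoon"):
        for l in cams.cut_out(n,t)[:3]:
            if l["p"]>.4: print(n,t,round(l["p"],2),np.round(l["rect"]),[np.round(q,3) for q in elong(V,l["pixels"],n,9)])
for n in V: save(V[n],f"pics/c2{n}.png",1.5)
d=V["top"];cv2.imwrite("pics/d2.png",cv2.resize(d["image"][130:310,100:340,::-1],None,fx=3,fy=3,interpolation=cv2.INTER_CUBIC))
E
```

```text
t 26.62 pos [347.7 321.6 188.4] th 1.664 tilt [-0.0013 -0.0012] w 87.6 F [-0.1  0.2  0.2] q6 0.63
turn units -0.003 shift now [-0.015  0.065  5.495] shift after turn [-0.015  0.065  5.495]
top fork 0.74 [192. 247.  10.  53.] [array([434.658, 101.865]), np.float64(-3.043), np.float64(164.632), array([19.703, 16.358])]
top spoon 0.83 [269. 233.  16.  65.] [array([ 467.855, -143.756]), np.float64(0.091), np.float64(195.28), array([22.661, 39.118])]
top spoon 0.58 [230. 238.  53.  53.] [array([459.531, -21.577]), np.float64(1.858), np.float64(171.941), array([144.839, 146.135])]
scene fork 0.53 [282. 273.  18.  10.] [array([374.441,  97.184]), np.float64(-3.137), np.float64(43.987), array([20.293, 20.293])]
```

View pics/d2.png

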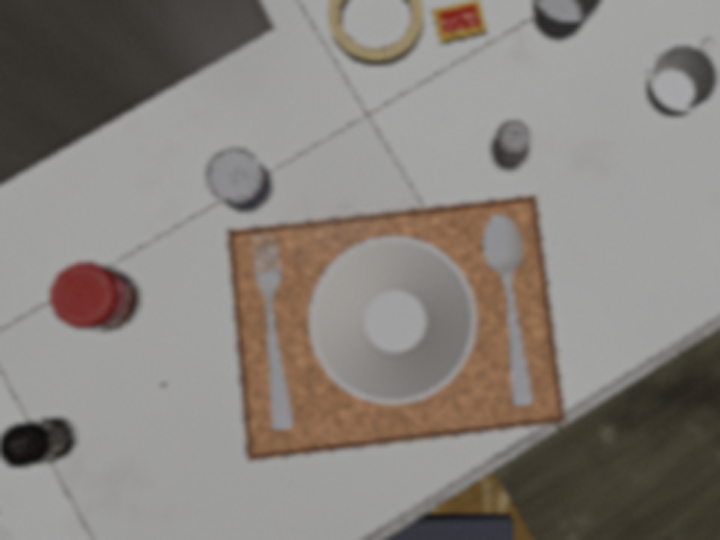

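View pics/c2scene.png

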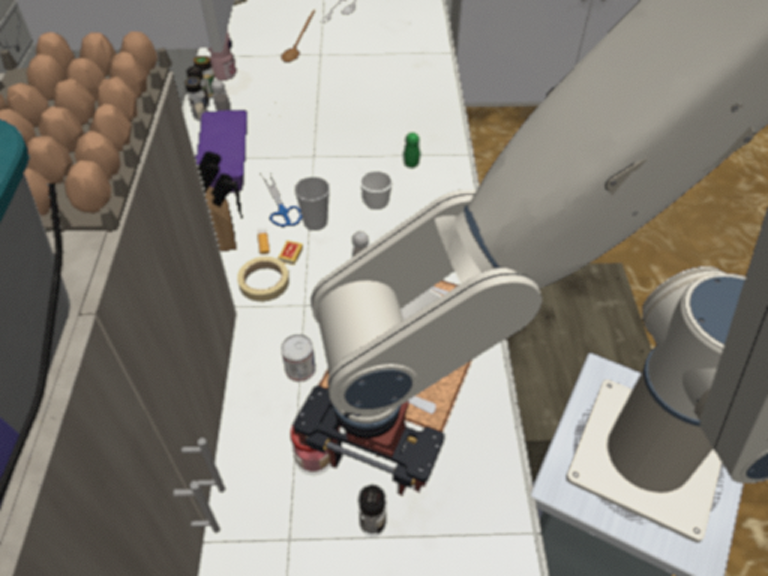

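The crop shows the fork mid-length at (275,334) between rim 309 and edge 240. The spoon mid-length is at (512,308) between rim 476 and edge 549. Both are centred, parallel to the edges and heads away. In the scene view the gripper hangs over the spice jar. I'll check that with a projection before going down.

Run:
```python
from h import *
for n in("top","scene"):
    d=get(n); print(n,d["xyz"],proj(d,(347.7,321.6,188)),proj(d,(347.7,321.6,320)),proj(d,(349,321,105)))
    save(d,f"pics/e{n}.png",1)
```

```text
top [ 418.09723848  -73.55173789 1125.91677031] [ 92.98626925 281.08482725] [ 67.07058785 286.41736602] [106.01628317 277.96854274]
scene [ 143.92213935  665.92876855 1047.38118767] [248.14284985 314.73014274] [247.21085641 282.6335839 ] [248.24037973 331.02773701]
```

View pics/etop.png

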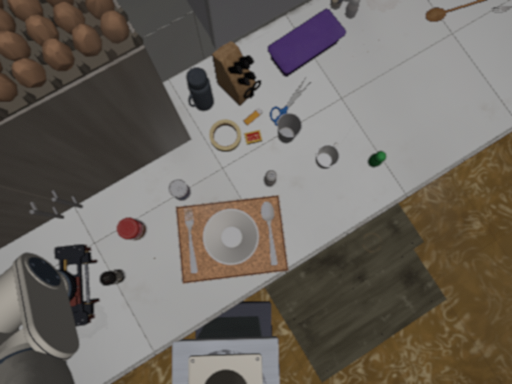

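The gripper is right above the spice jar: the tips project to (93,281) and the cap to (106,278), as seen. I'll lower and grip.

Call:
move_arm(
  steps=[
    [[0,0.06,0.5],0,0],
    [[0,0,1],0,0],
    [[0,0,1],0,0],
    [[0,0,1],0,0],
    [[0,0,0.9],0,0],
    [[0,0,0.6],0,0],
    [[0,0,0.3],0,0],
    [[0,0,0.2],0,0],
    [[0,0,0],0,0],
    [[0,0,0],0,0],
    [[0,0,0],0,0.4],
    [[0,0,0],0,0.6],
    [[0,0,0],0,1],
    [[0,0,0],0,1],
    [[0,0,0],0,1],
    [[0,0,0],0,1],
    [[0,0,0],0,1],
    [[0,0,0],0,1],
    [[0,0,0],0,1],
    [[0,0,0],0,1],
  ],
)

```text
t: 28.68
ee_pos: [350.1, 321.1, 52.0]
orientation: [-2.116, -2.322, 0.001]
ft_force: [-2.2, -0.3, 2.9]
width: 40.6
grasp_force: 30.0
```

```bash
python3 plan.py 349.4 321.4 190 1.6643
python3 - <<'E'
from meas import *
V=views()
spec=dict(shaker=(22,90,(272,179),(240,166)),food_can=(28.5,72,(179,189),(199,238)))
for k in range(3):
  V=views()
  for t,(r,h,a,b) in spec.items():
    M={}
    for n,near in(("top",a),("scene",b)):
            m=mask(n,t,near)
            if m is not None and 60<m.sum()<2500: M[n]=m
    for n,m in M.items():
        print(t,n,np.round(cyl(V,{n:m},r,h,fith=False)[0],1), edges(m))
    s=M.get("top")
save(V["top"],"pics/f.png");
im=V["top"]["image"][165:195,258:288,::-1];im2=V["scene"]["image"][145:185,220:260,::-1]
cv2.imwrite("pics/sh.png",np.hstack([cv2.resize(im,(300,300),interpolation=cv2.INTER_CUBIC),cv2.resize(im2,(300,300),interpolation=cv2.INTER_CUBIC)]))
E
```

```text
t 28.68 pos [350.1 321.1  52. ] th 1.6638 tilt [-0.0003 -0.0002] w 40.6 F [-2.2 -0.3  2.9] q6 0.62
turn units -0.006 shift now [ 0.016 -0.028 -5.522] shift after turn [ 0.016 -0.028 -5.522]
shaker top [ 633.1 -145.5] [262.5 276.5 169.5 186.5]
shaker scene [ 634.2 -147. ] [234.5 247.5 153.5 179.5]
food_can scene [609.9 133.4] [186.5 208.5 221.5 254.5]
shaker top [ 633.1 -145.5] [262.5 276.5 169.5 186.5]
shaker scene [ 635.6 -146. ] [233.5 247.5 153.5 179.5]
food_can top [605.1 132.1] [167.5 190.5 178.5 200.5]
food_can scene [607.6 132.2] [186.5 210.5 221.5 254.5]
shaker top [ 633.1 -145.5] [262.5 276.5 169.5 186.5]
shaker scene [ 635.6 -146. ] [233.5 247.5 153.5 179.5]
food_can top [604.9 131.9] [168.5 189.5 179.5 199.5]
food_can scene [608.8 132.8] [186.5 209.5 221.5 254.5]
```

View pics/sh.png

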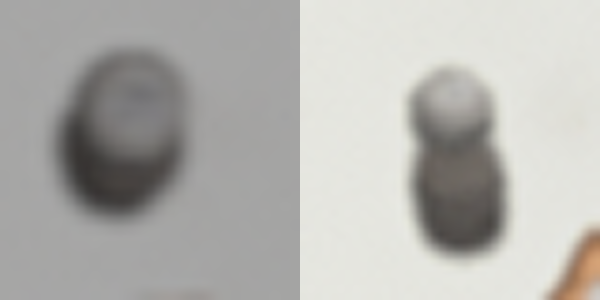

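Both crops show the shaker's dark body with a narrower rounded head and a slight lean. I'll fit its foot from the lower outline while lifting the spice jar.

Call:
move_arm(
  steps=[
    [[0,0,-0.3],0,1],
    [[0,0,-0.7],0,1],
    [[0,0,-1],0,1],
    [[0,0,-1],0,1],
    [[0,0,-1],0,1],
    [[0,0,-1],0,1],
    [[0,0,-0.6],0,1],
    [[0,0,0],0,1],
    [[0,0,0],0,1],
  ],
)

```text
t: 30.43
ee_pos: [350.9, 321.5, 192.6]
orientation: [2.115, 2.322, 0.004]
ft_force: [0.5, -0.2, -1.7]
width: 40.1
grasp_force: 30.0
```

```bash
python3 - <<'E'
from meas import *
V=views();a=np.linspace(0,6.283,90)
E={"top":(263.2,None,None,186.2),"scene":(234.8,246.8,None,178.4)}
def f(p):
    o=[]
    for n,e in E.items():
        P=np.array([proj(V[n],(p[0]+22*np.cos(t),p[1]+22*np.sin(t),z)) for z in(0,35) for t in a])
        q=[P[:,0].min(),P[:,0].max(),P[:,1].min(),P[:,1].max()]
        o+=[x-y for x,y in zip(q,e) if y is not None]
    return np.array(o)
s=least_squares(f,(634,-146));print(s.x,s.fun)
S=s.x;C=np.array([607.6,132.3]);u=(C-S)/np.linalg.norm(C-S);print(np.linalg.norm(C-S),u,"mat-frame",[((p-np.array([456,-22]))@np.array([[.9956,-.0934],[.0934,.9956]])).round(1) for p in(S,C)])
print("spice",S+62.5*u,"jam",C-81*u,np.arctan2(u[1],u[0]))
E
python3 plan.py 628 -83.5 190 1.6643
```

```text
[ 640.06415214 -153.60595205] [ 0.68226381 -0.39064879 -1.18667276  1.20364767  0.97962958]
287.7431747079969 [-0.11282336  0.99361506] mat-frame [array([ 171. , -148.2]), array([165.3, 139.5])]
spice [633.01269206 -91.50501075] jam [616.73869226  51.81718007] 1.6838604264069852
t 30.53 pos [349.9 320.6 190.9] th 1.6639 tilt [-0.0009 -0.001 ] w 40.6 F [-0.6 -0.2 -1.1] q6 0.62
turn units -0.005 shift now [-17.129   9.574   0.037] shift after turn [-17.133   9.567   0.037]
```

Run:
```python
from meas import *
V=views();a=np.linspace(0,6.283,60)
M={n:mask(n,"shaker",c) for n,c in(("top",(270,178)),("scene",(240,166)))}
pts=[(22,0),(22,55),(18,72),(14,84),(7,89)]
def edge_f(p,outs):
    o=[]
    for n,m in M.items():
        P=np.array([proj(V[n],(p[0]+p[2]*z+r*np.cos(t),p[1]+p[3]*z+r*np.sin(t),z)) for r,z in pts for t in a])
        H=cv2.convexHull(((P+.5)*16).astype(np.int32));R=np.zeros((384*1,512),np.uint8)
        # soft area moments + edges
        o+=list(np.array([P[:,0].min(),P[:,0].max(),P[:,1].min(),P[:,1].max()])-edges(m))
        A=cv2.moments(H);c=np.array([A["m10"],A["m01"]])/A["m00"]/16-.5
        ys,xs=np.nonzero(m);o+=list(2*(c-[xs.mean(),ys.mean()]))
    return np.array(o+[p[2]*10,p[3]*10])
s=least_squares(lambda p:edge_f(p,0),(634,-146,0,0),diff_step=1e-3,x_scale=(10,10,.05,.05));print(s.x.round(3),s.fun.round(2))
S=s.x[:2];print(((S-[456,-22])@np.array([[.9956,-.0934],[.0934,.9956]])).round(1))
for n in M: ys,xs=np.nonzero(M[n]);print(n,xs.mean(),ys.mean(),edges(M[n]))
```

```text
[ 6.47675e+02 -1.61403e+02 -9.50000e-02  1.07000e-01] [ 2.81  3.37 -1.71 -3.08  6.59 -4.69 -1.5   1.88 -1.19 10.38  1.65 11.05
 -0.95  1.07]
[ 177.8 -156.7]
top 269.36507936507934 177.87301587301587 [262.5 276.5 169.5 186.5]
scene 239.31632653061226 159.44897959183675 [234.5 245.5 153.5 166.5]
```

Run:
```python
from meas import *
V=views();a=np.linspace(0,6.283,60)
E={"top":[262.5,276.5,169.5,186.5],"scene":[233.8,247.5,153.5,179.5]}
pts=[(22,0),(22,55),(18,72),(14,84),(7,89)]
def f(p):
    o=[]
    for n,e in E.items():
        P=np.array([proj(V[n],(p[0]+p[2]*z+r*np.cos(t),p[1]+p[3]*z+r*np.sin(t),z)) for r,z in pts for t in a])
        o+=list(np.array([P[:,0].min(),P[:,0].max(),P[:,1].min(),P[:,1].max()])-e)
    return np.array(o+[p[2]*8,p[3]*8])
for g in ((634,-146,0,0),(640,-150,-.05,.05)):
    s=least_squares(f,g,x_scale=(10,10,.05,.05));print(s.x.round(3),s.fun.round(2))
    print(((s.x[:2]-[456,-22])@np.array([[.9956,-.0934],[.0934,.9956]])).round(1))
```

```text
[ 6.38864e+02 -1.49748e+02 -3.40000e-02  3.40000e-02] [ 0.2   0.71  0.08 -0.3  -0.51  0.24  0.36  0.83 -0.27  0.27]
[ 170.1 -144.3]
[ 6.38905e+02 -1.50178e+02 -3.50000e-02  4.60000e-02] [ 0.3   0.62  0.08 -0.32 -0.56  0.3   0.48  0.73 -0.28  0.37]
[ 170.1 -144.7]
```

The fit puts the shaker's foot at about (637,-148) with a ~3° lean, so the spice jar goes to (630,-86) and the jam jar to (616,52).

Call:
move_arm(
  steps=[
    [[-0.957,0.536,0],0,1],
    [[-0.957,0.536,0],0,1],
    [[-0.957,0.536,0],0,1],
    [[-0.957,0.536,0],0,1],
    [[-0.957,0.536,0],0,1],
    [[-0.957,0.536,0],0,1],
    [[-0.957,0.536,0],0,1],
    [[-0.957,0.536,0],0,1],
    [[-0.957,0.536,0],0,1],
    [[-0.957,0.536,0],0,1],
    [[-0.957,0.536,0],0,1],
    [[-0.957,0.536,0],0,1],
    [[-0.957,0.536,0],0,1],
    [[-0.957,0.536,0],0,1],
    [[-0.957,0.536,0],0,1],
    [[-0.957,0.536,0],0,1],
    [[-0.957,0.536,0],0,1],
    [[-0.957,0.536,0],0,1],
    [[0,0,0],0,1],
    [[0,0,0],0,1],
  ],
)

```text
t: 32.5
ee_pos: [630.7, -86.3, 191.1]
orientation: [-2.117, -2.32, 0.001]
ft_force: [-0.0, 0.3, -1.8]
width: 40.4
grasp_force: 30.0
```

```bash
python3 plan.py 630.1 -85.8 53 1.6643
```

```text
t 32.5 pos [630.7 -86.3 191.1] th 1.6619 tilt [-0.0009  0.0002] w 40.4 F [-0.   0.3 -1.8] q6 -0.25
turn units -0.028 shift now [ 0.023 -0.021  5.523] shift after turn [ 0.023 -0.021  5.523]
```

Call:
move_arm(
  steps=[
    [[0,0,0.5],0,1],
    [[0,0,1],0,1],
    [[0,0,1],0,1],
    [[0,0,1],0,1],
    [[0,0,0.8],0,1],
    [[0,0,0.5],0,1],
    [[0,0,0.3],0,1],
    [[0,0,0.2],0,1],
    [[0,0,0.1],0,1],
    [[0,0,0.05],0,1],
    [[0,0,0],0,1],
    [[0,0,0],0,1],
  ],
)

```text
t: 33.5
ee_pos: [631.1, -85.3, 56.6]
orientation: [2.115, 2.321, 0.001]
ft_force: [-0.3, -0.9, -1.6]
width: 40.6
grasp_force: 30.0
```

```bash
python3 plan.py 630.1 -85.8 52 1.6643
```

```text
t 33.5 pos [631.1 -85.3  56.6] th 1.6638 tilt [ 0.0015 -0.0002] w 40.6 F [-0.3 -0.9 -1.6] q6 -0.25
turn units -0.005 shift now [-0.014 -0.042  0.184] shift after turn [-0.014 -0.042  0.184]
```

Call:
move_arm(
  steps=[
    [[0,-0.03,0.08],0,1],
    [[0,0,0.06],0,1],
    [[0,0,0],0,1],
    [[0,0,0],0,1],
    [[0,0,0],0,0.5],
    [[0,0,0],0,0.4],
    [[0,0,0],0,0.3],
    [[0,0,0],0,0.25],
    [[0,0,0],0,0.2],
    [[0,0,0],0,0.2],
  ],
)

```text
t: 34.33
ee_pos: [629.8, -85.3, 52.2]
orientation: [2.116, 2.322, 0.0]
ft_force: [-0.3, 0.1, -0.6]
width: 69.2
grasp_force: 0.0
```

Call:
move_arm(
  steps=[
    [[0,0,-0.3],0,0.2],
    [[0,0,-0.7],0,0.2],
    [[0,0,-1],0,0.2],
    [[0,0,-1],0,0.2],
    [[0,0,-1],0,0.1],
    [[0,0,-1],0,0],
    [[0,0,-1],0,0],
    [[0,0,0],0,0],
  ],
)

```text
t: 35.0
ee_pos: [632.7, -85.8, 208.3]
orientation: [2.111, 2.317, 0.008]
ft_force: [0.8, 0.3, 0.4]
width: 87.4
grasp_force: 0.0
```

```bash
python3 plan.py 489.3 270.9 190 1.6643
```

```text
t 35.0 pos [632.7 -85.8 208.3] th 1.6638 tilt [ 0.0089 -0.0013] w 87.4 F [0.8 0.3 0.4] q6 -0.25
turn units -0.005 shift now [14.738 -4.387  0.734] shift after turn [14.74  -4.38   0.734]
```

Call:
move_arm(
  steps=[
    [[0.982,-0.29,0.05],0,0],
    [[0.982,-0.29,0.05],0,0],
    [[0.982,-0.29,0.05],0,0],
    [[0.982,-0.29,0.05],0,0],
    [[0.982,-0.29,0.05],0,0],
    [[0.982,-0.29,0.05],0,0],
    [[0.982,-0.29,0.05],0,0],
    [[0.982,-0.29,0.05],0,0],
    [[0.982,-0.29,0.05],0,0],
    [[0.982,-0.29,0.05],0,0],
    [[0.982,-0.29,0.05],0,0],
    [[0.982,-0.29,0.05],0,0],
    [[0.982,-0.29,0.05],0,0],
    [[0.982,-0.29,0.05],0,0],
    [[0.982,-0.29,0.05],0,0],
    [[0,0,0],0,0],
    [[0,0,0],0,0],
  ],
)

```text
t: 36.42
ee_pos: [486.6, 271.9, 183.2]
orientation: [2.113, 2.325, -0.001]
ft_force: [0.1, -0.4, 0.5]
width: 87.6
grasp_force: 0.0
```

```bash
python3 plan.py 489.3 270.9 46 1.6643
python3 - <<'E'
from meas import *
V=views()
d=V["top"];cv2.imwrite("pics/k.png",cv2.resize(d["image"][130:310,90:340,::-1],None,fx=3,fy=3,interpolation=cv2.INTER_CUBIC))
for t,r,h in(("spice_jar",20.5,105),("shaker",22,90),("food_can",28.5,72)):
    for n in V:
        for l in cams.cut_out(n,t)[:2]:
            print(t,n,round(l["p"],2),np.round(l["rect"]),cyl(V,{n:l["pixels"]},r,h,fith=False)[0].round(1))
E
```

```text
t 36.42 pos [486.6 271.9 183.2] th 1.6664 tilt [-0.0004 -0.0004] w 87.6 F [ 0.1 -0.4  0.5] q6 0.39
turn units 0.024 shift now [-0.052  0.104  5.489] shift after turn [-0.051  0.104  5.489]
spice_jar top 0.68 [250. 180.  16.  18.] [629.9 -84.4]
shaker top 0.66 [273. 179.  13.  14.] [ 633.1 -145.5]
food_can top 0.7 [179. 190.  22.  20.] [605.1 132.1]
food_can top 0.57 [249. 179.  15.  18.] [633.1 -84.8]
food_can scene 0.49 [197. 252.  12.   5.] [602.8 134.9]
```

View pics/k.png

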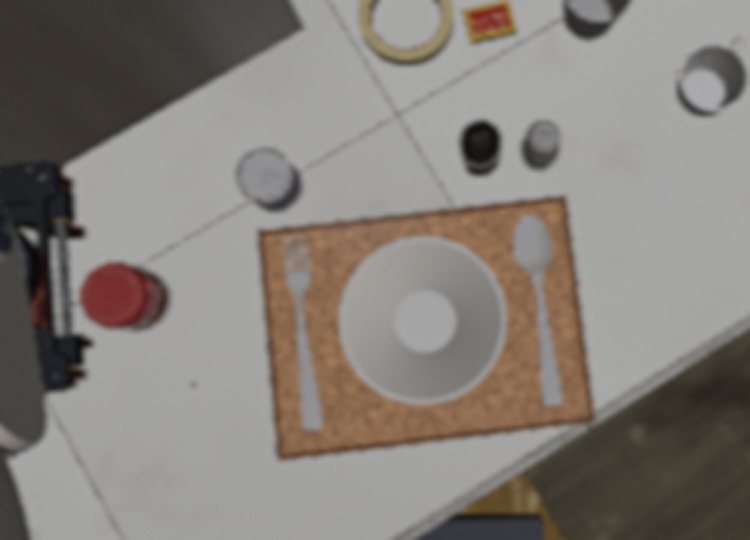

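The spice jar (481,148) now stands next to the shaker (541,145), about 2 cm clear, and everything else is unchanged. The gripper is lined up over the jam jar.

Call:
move_arm(
  steps=[
    [[-0.05,0.1,0.5],0,0],
    [[0,0,1],0,0],
    [[0,0,1],0,0],
    [[0,0,1],0,0],
    [[0,0,0.9],0,0],
    [[0,0,0.6],0,0],
    [[0,0,0.3],0,0],
    [[0,0,0.2],0,0],
    [[0,0,0],0,0],
    [[0,0,0],0,0],
    [[0,0,0],0,0.2],
    [[0,0,0],0,0.3],
    [[0,0,0],0,1],
    [[0,0,0],0,1],
    [[0,0,0],0,1],
    [[0,0,0],0,1],
    [[0,0,0],0,1],
    [[0,0,0],0,1],
    [[0,0,0],0,1],
  ],
)

```text
t: 38.4
ee_pos: [489.3, 270.2, 46.4]
orientation: [-2.115, -2.322, 0.001]
ft_force: [-4.2, -0.1, 5.6]
width: 62.8
grasp_force: 30.0
```

Call:
move_arm(
  steps=[
    [[0,0,-0.3],0,1],
    [[0,0,-0.7],0,1],
    [[0,0,-1],0,1],
    [[0,0,-1],0,1],
    [[0,0,-1],0,1],
    [[0,0,-1],0,1],
    [[0,0,-0.5],0,1],
    [[0,0,0],0,1],
    [[0,0,0],0,1],
  ],
)

```text
t: 39.15
ee_pos: [490.1, 270.2, 183.9]
orientation: [2.115, 2.322, 0.002]
ft_force: [-0.2, -0.2, -3.4]
width: 62.7
grasp_force: 30.0
```

```bash
python3 plan.py 615.9 51.7 48 1.6643
```

```text
t 39.15 pos [490.1 270.2 183.9] th 1.6639 tilt [0.0014 0.0006] w 62.7 F [-0.2 -0.2 -3.4] q6 0.39
turn units -0.005 shift now [-9.172  4.199  5.435] shift after turn [-9.173  4.196  5.435]
```

Call:
move_arm(
  steps=[
    [[-0.918,0.42,0],0,1],
    [[-0.918,0.42,0],0,1],
    [[-0.918,0.42,0],0,1],
    [[-0.918,0.42,0],0,1],
    [[-0.918,0.42,0],0,1],
    [[-0.918,0.42,0],0,1],
    [[-0.918,0.42,0],0,1],
    [[-0.918,0.42,0],0,1],
    [[-0.918,0.42,0],0,1],
    [[-0.918,0.42,0],0,1],
    [[0,0,0],0,1],
    [[0,0,0],0,1],
    [[0,0,1],0,1],
    [[0,0,1],0,1],
    [[0,0,1],0,1],
    [[0,0,0.8],0,1],
    [[0,0,0],0,1],
    [[0,0,0],0,1],
  ],
)

```text
t: 40.65
ee_pos: [613.9, 52.2, 86.8]
orientation: [-2.113, -2.321, 0.005]
ft_force: [0.3, 0.2, -1.8]
width: 62.6
grasp_force: 30.0
```

```bash
python3 plan.py 615.9 51.7 48 1.6643
```

```text
t 40.65 pos [613.9  52.2  86.8] th 1.6647 tilt [-0.0043 -0.0002] w 62.6 F [ 0.3  0.2 -1.8] q6 -0.03
turn units 0.005 shift now [-0.028  0.079  1.552] shift after turn [-0.028  0.079  1.552]
```

Call:
move_arm(
  steps=[
    [[0,0.06,0.4],0,1],
    [[0,0,0.4],0,1],
    [[0,0,0.3],0,1],
    [[0,0,0.2],0,1],
    [[0,0,0.12],0,1],
    [[0,0,0.08],0,1],
    [[0,0,0],0,1],
    [[0,0,0],0,1],
  ],
)

```text
t: 41.32
ee_pos: [617.4, 51.6, 51.1]
orientation: [2.116, 2.322, 0.0]
ft_force: [0.5, 0.6, -2.9]
width: 62.8
grasp_force: 30.0
```

```bash
python3 plan.py 615.9 51.7 47 1.6643
```

```text
t 41.32 pos [617.4  51.6  51.1] th 1.6638 tilt [0.0003 0.    ] w 62.8 F [ 0.5  0.6 -2.9] q6 -0.03
turn units -0.006 shift now [ 0.01  -0.058  0.163] shift after turn [ 0.01  -0.058  0.163]
```

Call:
move_arm(
  steps=[
    [[0,-0.05,0.08],0,1],
    [[0,0,0.08],0,1],
    [[0,0,0],0,1],
    [[0,0,0],0,1],
    [[0,0,0],0,0.25],
    [[0,0,0],0,0.2],
    [[0,0,0],0,0.1],
    [[0,0,0],0,0.05],
    [[0,0,0],0,0],
    [[0,0,0],0,0],
    [[0,0,-0.2],0,0],
    [[0,0,-0.5],0,0],
    [[0,0,-1],0,0],
    [[0,0,-1],0,0],
    [[0,0,-1],0,0],
    [[0,0,-1],0,0],
    [[0,0,-1],0,0],
  ],
)

```text
t: 42.73
ee_pos: [616.0, 51.5, 192.0]
orientation: [2.115, 2.322, 0.001]
ft_force: [0.6, 1.0, 0.3]
width: 88.0
grasp_force: 0.0
```

Call:
move_arm(
  steps=[
    [[0.95,-0.6,-0.1],0,0],
    [[0.95,-0.6,-0.1],0,0],
    [[0.95,-0.6,-0.1],0,0],
    [[0.95,-0.6,-0.1],0,0],
    [[0.95,-0.6,-0.1],0,0],
    [[0.95,-0.6,-0.1],0,0],
    [[0.95,-0.6,-0.1],0,0],
    [[0.95,-0.6,-0.1],0,0],
    [[0.95,-0.6,-0.1],0,0],
    [[0.95,-0.6,-0.1],0,0],
    [[0.95,-0.6,-0.1],0,0],
    [[0,0,0],0,0],
    [[0,0,0],0,0],
  ],
)

```text
t: 43.82
ee_pos: [426.9, 297.2, 218.1]
orientation: [2.112, 2.325, 0.002]
ft_force: [-0.4, -0.5, -0.2]
width: 88.0
grasp_force: 0.0
```

Run:
```python
from meas import *
V=views()
d=V["top"];cv2.imwrite("pics/m.png",cv2.resize(d["image"][130:310,90:340,::-1],None,fx=3,fy=3,interpolation=cv2.INTER_CUBIC))
for t,r,h in(("spice_jar",20.5,105),("shaker",22,90),("jam_jar",32.5,97),("food_can",28.5,72)):
    for n in V:
        for l in cams.cut_out(n,t)[:2]:
            print(t,n,round(l["p"],2),np.round(l["rect"]),cyl(V,{n:l["pixels"]},r,h,fith=False)[0].round(1))
for n in V:
    for l in cams.boxes_of(n,"bowl")[:1]: print("bowl",n,np.round(l["rect"],1))
o=ctrl.get_obs();print(o["t"],o["ee_pos"])
```

```text
spice_jar top 0.54 [249. 179.  16.  15.] [631.3 -83. ]
shaker top 0.7 [272. 178.  12.  21.] [ 633.1 -145.5]
shaker top 0.5 [375. 158.  19.  16.] [ 687.5 -476.6]
jam_jar top 0.71 [205. 186.  23.  24.] [614.4  51.5]
food_can top 0.77 [179. 190.  22.  24.] [605.1 133.6]
food_can top 0.72 [288. 128.  22.  36.] [ 799.  -214.8]
bowl top [231.1 236.9  54.5  56.5]
44.4167 [427.54591489 296.05646928 216.84584776]
```

View pics/m.png

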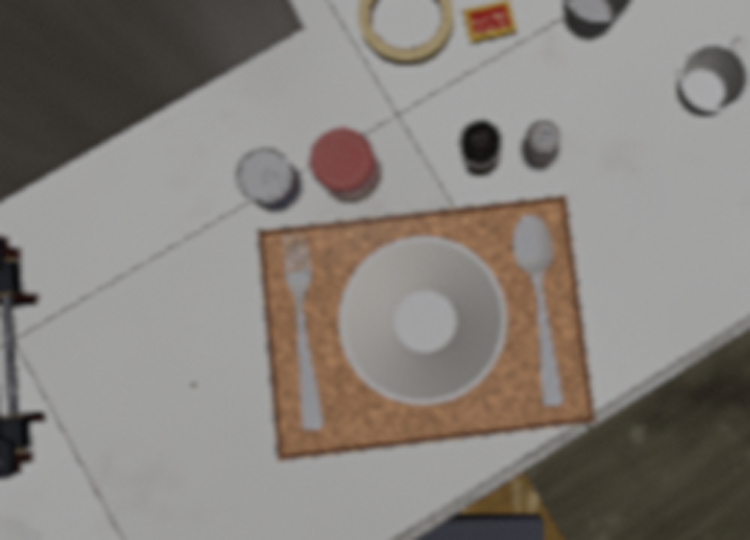

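All four things stand as asked: can (268,178), jam jar (345,162), spice jar (481,148) and shaker (541,145) are in one row, with gaps of about 2 cm. Fork and spoon are centred beside the bowl. I'm handing in.

```bash
python3 -c "
from workcell import ctrl
print(ctrl.close_job())"
```

```text
the job is handed in; nothing more can be done
None
```

The place is laid and the row completed as asked, and the job is handed in. The last top picture shows fork and spoon centred beside the bowl, and the spice and jam jars in line about 2 cm clear of their neighbours.

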